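# Bring the red-collared bottle into the inspection camera's mirror

### The job

The little inspection camera on the bench looks sideways into a swivelling mirror, and three dropper bottles stand behind the amber light guard. Slide the guard door fully open, then turn the mirror by the blue fin on top until the camera sees the bottle with the red collar in the middle of the mirror, and finish holding the fin there, because a spring swings the mirror back if it is let go. Do not touch the mirror glass, leave the bottles standing in their seats and do not disturb the other things on the bench.

Things in the scene. Friction and masses are not known exactly. Their poses are not given: they have to be found in the camera images.
- station: viewing station fixed to the bench: black drilled plate 230 x 340 x 12 mm with all parts below. Origin under the plate's centre, on the bench; x runs from the mirror to the bottle housing (away from the robot at yaw 0), y left, z up. Offsets below are in this frame, in mm. Light-grey housing: x 33 to 107, y -105 to 165, top z 120; its window spans y -102 to 30, left of it a blind panel
- camera_lens (a point): centre of the front of the small dark camera's lens, at (-75, -115, 70); it looks level along the station's +y straight at the mirror's axis 80 mm away. Camera body 36 mm wide, its top at z 89
- guard_door (a joint): slide of the amber guard door (pane 133 x 92 mm) in m: 0 closed over the window, 0.125 fully open; it opens along the station's +y (to the left) with about 1.5 N of friction and stays where it is left
- door_pull (a point): grip point on the door's black upright pull bar, moving with the door. The bar is 12 mm (x) by 10 mm (y), from z 53 to z 107; this point is on its centre line at z 100, 40 mm in front of the pane (x -10), at y 17 with the door closed and y 142 fully open. Nothing stands beside it: it can be pinched across y from above
- mirror (a joint): mirror angle in rad about a vertical axis, 0 parked to 1.25, growing clockwise seen from above. At 0 its normal points along the station's +x, to the bottles; at a the normal has turned by a towards the camera. A spring (0.05 N m/rad, preload 0.015 N m) returns it. A bottle shows in the middle when the normal halves the angle, at the axis, between lens and bottle
- thumb_fin: blue upright fin on top of the mirror, on its axis and parallel to the glass, turning with it: 10 mm thick (own x, the mirror's normal) by 34 mm wide (own y) by 34 mm high, from z 107 to z 141; origin at the centre of its underside, z 107
- fin_grip (a point): point on the mirror's axis 20 mm above the fin's underside, z 127, a good height to pinch the fin; its x axis is the mirror's normal
- mirror_glass: the mirror glass, 48 x 48 mm, 3 mm thick, in a black frame 56 x 56 mm with its top edge at z 98; origin at its centre, z 70; own x points out of the reflecting face, in which the axis lies (x -75, y -35)
- bottle_red: amber glass dropper bottle with a RED collar under its black rubber top, 31 mm across, 87 mm high, loose in one of three seats; origin at the centre of its underside
- bottle_black: the same bottle with a black collar (blue label band), in another seat
- bottle_blue: the same bottle with a blue collar (green label band), in another seat
- seat_left (a point): floor of the left seat (a 4 mm deep, 35 mm wide recess in a white strip in the housing), at (68, 7, 16)
- seat_middle (a point): floor of the middle seat, at (68, -35, 16)
- seat_right (a point): floor of the right seat, at (68, -77, 16)
- petri_pink: petri dish with pink medium, 60 mm across, bystander
- petri_cream: petri dish with cream medium, 55 mm across, bystander
- pen_black: black pen, 139 mm long, bystander
- forceps: steel forceps, 128 mm long, bystander
- marker_blue: white marker pen with blue cap, 139 mm long, bystander

How it is judged:
By the outcome, as a careful person would: the job done as asked, in the order asked, and still so for the second after the job is handed in, while the arm keeps its last pose, push and grip.
It also fails if it takes over 40 s, if anything falls off the work surface, if the arm or the gripper's body presses on something with over 40 N, if the wrist force passes 120 N, or if a joint passes its speed limit or range.

### The arm

A 6-joint arm with a two-finger parallel gripper is mounted at the origin on a cart in front of the work surface, level with it; the furniture and walls round the work are solid. World frame = base frame: x ahead of the robot, y to its left, z up, the work surface at z = 0. Lengths are in m, angles in rad, forces in N, time in s.
With the tool pointing down it reaches from about 0.375 to 0.75 m from the base axis. Payload 9 kg.
Tool frame: the origin (TCP) lies between the finger pads; the fingertips stand 17 mm ahead of it and the grasp point (between the pads) lies 2 mm behind it (env.tcp_to_tips is the z of the fingertips in the tool frame, in m); z points along the fingers, y is the line along which they close (so a half turn about z gives the same grasp; the last joint's range is limited). The gripper opens to 85 mm and grips with 20 to 120 N. Pads are 22 mm wide; open, the fingers measure 114 mm over their backs; the gripper's body (76 mm by 85 mm) begins 54 mm behind the grasp point. The pads swing forward as they close: fully open they stand 13 mm farther back than shut.
Start: joints at [-1.349, 0.104, 0.097, 1.564, 0, 1.353], TCP at [0.255, -0.543, 0.248] pointing down, gripper open.
Joint ranges: [-2.99, 2.99], [-0.84, 1.86], [-1.1, 1.16], [-1.84, 2.11], [-1.51, 1.56], [-3.14, 3.14]. Speed limits (rad/s): [2.22, 2.22, 2.57, 3.14, 3.14, 3.14].

### API

Orientations are given as a unit quaternion [w, x, y, z].
In Python, from station import env gives the robot as it stands. The module is installed in compiled form; this text tells all that it offers.
- The arm moves only by the shell command python3 -m pendant 'ROWS' [FORCE]. ROWS is JSON, a list of rows, each a list of 3 entries, a list of its own where there are three numbers: the turn, a rotation vector about the tool's x, y, z in units of 8 degrees (1.0 is 8 degrees), then the shift along the tool's x, y, z in units of 60 mm (1.0 is 60 mm), then the closure, from 0 (fully open) to 1 (shut). In form: [[[ax, ay, az], [x, y, z], jaw], ...]. A call has 1 to 5 rows; each row is the pose to reach, as a shift and turn from the pose commanded when the call began, along the tool's axes at that moment; what a row does not reach only later rows make up. A row lasts 1/8 s, in which the tool goes at most 62.5 mm and 10.7 degrees, less where a joint would pass 70% of its speed; a pose out of reach is approached as far as the arm can. A call with a gripper value outside its range is refused whole. The fingers move at their own pace and stop on an object; FORCE is the grip in N (left out, the last holds). Time passes only in rows, so rows that repeat a pose let the fingers close. It gives the time, the measured TCP pose, the force, the opening and the grip force at its end, in the units of the state.
- env.read_state(): the state, without advancing time (a new reading comes with each control period).
- env.grab_frame(name): name is "scene" or "side" or "wrist"; returns the picture (420x560x3 uint8, red, green, blue); there is no depth.
- env.calibration(name): a dict with "fx", "fy", "cx", "cy" (pixels), "k1" (the pictures are not rectified: a ray, as slopes to the right and down, at radius r is drawn at 1 + k1 r^2 times it, then the intrinsics apply), "pose" (4x4, takes a point from camera to world coordinates). Camera axes: x right, y down, z forward; pixel columns grow to the right and rows downward; lengths in m; the calibration is good to about 2 mm. A picture is of the moment at which its call begins: read the wrist's pose just before it. calibration takes no time and is no camera call; for the wrist camera it gives the pose at the moment of the call.
- env.sign_off(): hands the job in; it is judged then, once.
The state is a dict: "clock": time; "joint_positions": joint angles; "qvel": joint speeds; "effort": joint torques, N m; "ee_pos": TCP position; "orientation": TCP orientation; "contact_force": force on the tool from outside, world axes, zero at the start; "torque": the same for the moment, N m; "width": opening from 0.0 (shut) to 1.0 (fully open); "finger_force": force on a finger pad.
Only numpy, scipy, OpenCV 4.12 (cv2) and the standard library are available. Lean on these libraries where they do the work, as an engineer would, in place of code of your own. Each camera call takes 0.05 s, during which the arm holds its last target. There are 200 camera calls.

## Working session

There is one attempt and no reset: what is moved stays moved. The work goes in short steps, Python scripts to look and compute and a shell command to move; the robot and the scene stay as the last step left them, time stands still between calls to the robot, and variables do not carry over. Pictures are saved under pics/ and viewed, at most 10 in all, crops included, and the job is handed in when it is done.

```bash
mkdir -p pics
cat > h.py <<'E'
import numpy as np, cv2
from station import env
from scipy.spatial.transform import Rotation as R
def snap(n,f):
    c=env.calibration(n); im=env.grab_frame(n); cv2.imwrite('pics/'+f,im[:,:,::-1]); return im,c
def K(c): return np.array([[c['fx'],0,c['cx']],[0,c['fy'],c['cy']],[0,0,1.]]),np.array([c['k1'],0,0,0.])
def proj(c,P):
    k,d=K(c); T=np.linalg.inv(np.array(c['pose'])); P=np.atleast_2d(P)
    return cv2.projectPoints((P@T[:3,:3].T+T[:3,3]).reshape(-1,1,3),np.zeros(3),np.zeros(3),k,d)[0].reshape(-1,2)
def ray(c,uv,z):
    k,d=K(c); T=np.array(c['pose']); s=cv2.undistortPoints(np.array(uv,float).reshape(-1,1,2),k,d).reshape(-1,2)
    v=np.c_[s,np.ones(len(s))]@T[:3,:3].T
    z=np.broadcast_to(z,len(s)); return T[:3,3]+v*((z-T[2,3])/v[:,2])[:,None]
E
python3 - <<'E'
from h import *
for n in("scene","side"):
    im,c=snap(n,n+'0.png'); print(n,np.round(c['pose'],3).tolist(),c['fx'],c['k1'])
s=env.read_state(); print(s); print(env.tcp_to_tips)
E
```

```text
scene [[-0.675, -0.411, 0.613, -0.381], [-0.738, 0.389, -0.552, 0.875], [-0.012, -0.825, -0.565, 0.983], [0.0, 0.0, 0.0, 1.0]] 480.7628021166184 -0.038377892000380956
side [[0.973, 0.163, -0.166, 0.764], [0.232, -0.625, 0.745, -1.01], [0.018, -0.763, -0.646, 0.998], [0.0, 0.0, 0.0, 1.0]] 467.23393464444587 -0.13097450584269985
{'clock': 0.1, 'joint_positions': array([-1.34870057e+00,  1.04626773e-01,  9.65394041e-02,  1.56389748e+00,
       -4.62606652e-06,  1.35310432e+00]), 'qvel': array([ 0.00062145, -0.00145095,  0.0015216 ,  0.00040055, -0.00099618,
       -0.00039257]), 'effort': array([ 4.74853281e-03, -5.58207357e+01,  5.04719424e+01,  1.31218947e-02,
       -2.09726527e-04,  2.87096171e-06]), 'ee_pos': array([ 0.25539703, -0.54261996,  0.24760337]), 'orientation': array([-5.94256564e-04,  9.75920430e-01,  2.18126022e-01, -3.62151832e-06]), 'contact_force': array([-0.14109652,  0.13720153, -0.03686024]), 'torque': array([ 0.00403921, -0.02209827,  0.03455457]), 'finger_force': 0.0, 'width': 1.0021634301003928}
0.017
```

View pics/scene0.png

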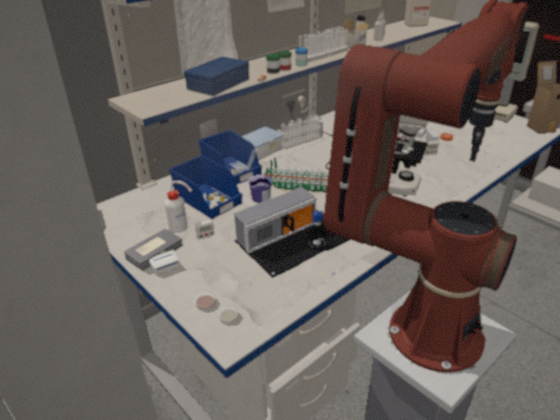

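View pics/side0.png

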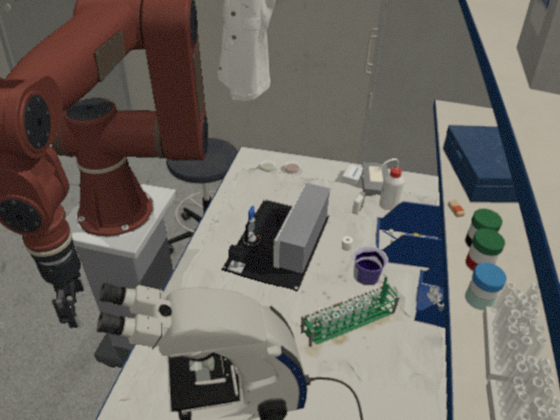

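The side view shows the black plate (corners about (226,274), (297,288), (263,203)), the grey housing, and the blue fin near (251,213). Next I'll fit the station pose and overlay it.

```bash
cat >> h.py <<'E'
def st(p,P):
    P=np.atleast_2d(P)/1000.; c,s=np.cos(p[2]),np.sin(p[2])
    return np.c_[p[0]+c*P[:,0]-s*P[:,1],p[1]+s*P[:,0]+c*P[:,1],P[:,2]]
E
python3 - <<'E'
from h import *
from scipy.optimize import least_squares
c=env.calibration('side')
uv=np.array([(226,274),(297,288),(263,203)])
print(ray(c,uv,0.012))
M=np.array([(-115,-170,12),(115,-170,12),(-115,170,12)])
r=least_squares(lambda p:(proj(c,st(p,M))-uv).ravel(),[.55,0,0]); p=r.x; print(p,r.fun)
im=cv2.imread('pics/side0.png')
x0,y0,f=190,150,5
big=cv2.resize(im[y0:y0+120-0+40,x0:x0+160],None,fx=f,fy=f,interpolation=cv2.INTER_CUBIC)[:600]*1
big=np.clip(big*1.5,0,255).astype('uint8')
for q in [(33,-105,120),(107,-105,120),(107,165,120),(33,165,120),(-75,-35,141),(-10,17,107),(-115,170,12),(115,170,12),(115,-170,12),(-115,-170,12)]:
    u=(proj(c,st(p,[q]))[0]-[x0,y0]+.5)*f; cv2.circle(big,tuple(int(a) for a in u),4,(0,255,0),1)
cv2.imwrite('pics/a.png',big); print(big.shape)
E
```

```text
[[ 0.44544378 -0.18295689  0.012     ]
 [ 0.64870383 -0.18354402  0.012     ]
 [ 0.46782909  0.14609058  0.012     ]]
[ 0.56138136 -0.01604421 -0.08079388] [-3.46145601 -2.56563731  4.09082176  4.03106171 -0.88963243 -3.41396454]
(600, 800, 3)
```

View pics/a.png

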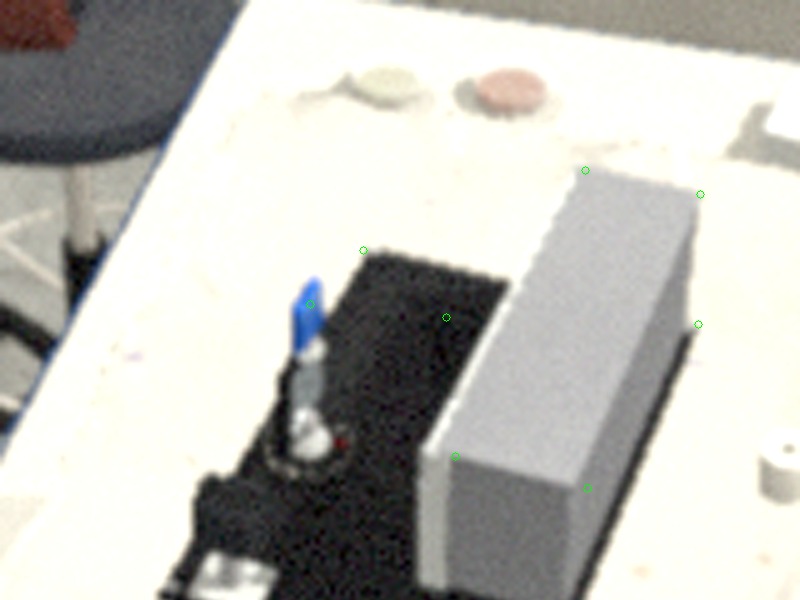

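Run:
```python
from h import *
from scipy.optimize import least_squares
c=env.calibration('side')
uv=np.array([(446,455),(574,485),(698,195),(582,168),(368,250)])/5+[190,150]-.5
M=np.array([(33,-105,120),(107,-105,120),(107,165,120),(33,165,120),(-115,170,12)])
r=least_squares(lambda p:(proj(c,st(p,M))-uv).ravel(),[.55,0,0]); p=r.x; print(p,r.fun.round(1))
print('pull',st(p,[-10,17,100]),'fin',st(p,[-75,-35,127]),proj(c,st(p,[-75,-35,141]))*5-[950-2,750-2])
print(R.from_quat(np.roll(env.read_state()['orientation'],-1)).as_matrix().round(3))
w,cw=snap('wrist','w0.png');T=np.array(cw['pose']);print(T.round(3))
# bottle red detection in scene
```

```text
[ 0.55742047 -0.01459136 -0.10140696] [-0.3 -0.4  0.4  0.3  0.3  0.1  0.4  0.3 -0.8 -0.6]
pull [[0.54919281 0.00333364 0.1       ]] fin [[ 0.47926261 -0.04181906  0.127     ]] [[304.04981709 299.07079514]]
[[ 0.905  0.426 -0.   ]
 [ 0.426 -0.905  0.001]
 [ 0.    -0.001 -1.   ]]
[[ 0.426 -0.855 -0.295  0.33 ]
 [-0.905 -0.403 -0.137 -0.508]
 [-0.001  0.325 -0.946  0.373]
 [ 0.     0.     0.     1.   ]]
```

Run:
```python
from h import *
c=env.calibration('side'); d=env.calibration('scene')
print('scope base L/R/top-head', ray(c,[(172,400),(235,385)],0.03), ray(c,[(105,295),(120,290),(180,290),(270,300)],.3))
print('scene', ray(d,[(405,188)],0.), ray(d,[(400,125),(425,130)],.3))
```

```text
scope base L/R/top-head [[ 0.44883678 -0.5830037   0.03      ]
 [ 0.57219925 -0.51205379  0.03      ]] [[ 0.33003206 -0.53621598  0.3       ]
 [ 0.35254253 -0.51706099  0.3       ]
 [ 0.4654217  -0.48639742  0.3       ]
 [ 0.63882201 -0.46637764  0.3       ]]
scene [[ 0.50471626 -0.55640194  0.        ]] [[ 0.49781282 -0.45442185  0.3       ]
 [ 0.41455145 -0.48210499  0.3       ]]
```

View pics/w0.png

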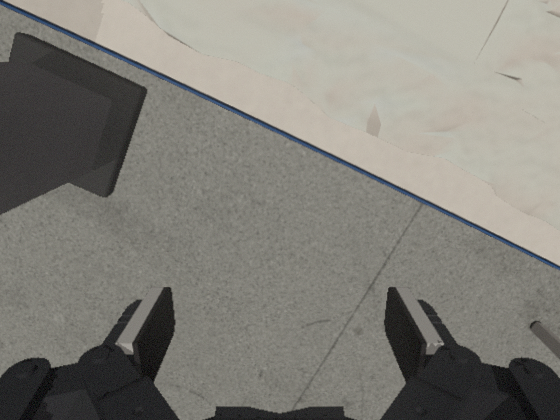

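Run:
```python
from h import *
c=env.calibration('side'); w=env.calibration('wrist')
for z in(.32,.3,.25,.2,.1,0,-.3,-.5,-.7):
    P=ray(w,[(145,90),(108,195),(20,35)],z); print(z,P[:,:2].round(2).tolist(),proj(c,P).round().tolist())
```

```text
0.32 [[0.32, -0.49], [0.31, -0.49], [0.32, -0.47]] [[110.0, 270.0], [103.0, 269.0], [114.0, 264.0]]
0.3 [[0.32, -0.49], [0.3, -0.49], [0.32, -0.46]] [[112.0, 275.0], [102.0, 272.0], [118.0, 266.0]]
0.25 [[0.31, -0.47], [0.27, -0.47], [0.31, -0.43]] [[117.0, 285.0], [101.0, 281.0], [126.0, 270.0]]
0.2 [[0.3, -0.45], [0.25, -0.45], [0.3, -0.4]] [[122.0, 294.0], [101.0, 288.0], [134.0, 274.0]]
0.1 [[0.29, -0.42], [0.2, -0.42], [0.29, -0.33]] [[131.0, 309.0], [99.0, 302.0], [146.0, 281.0]]
0 [[0.27, -0.39], [0.16, -0.39], [0.27, -0.27]] [[138.0, 323.0], [98.0, 313.0], [157.0, 287.0]]
-0.3 [[0.22, -0.3], [0.01, -0.3], [0.22, -0.07]] [[154.0, 353.0], [96.0, 337.0], [179.0, 299.0]]
-0.5 [[0.19, -0.24], [-0.08, -0.24], [0.19, 0.06]] [[162.0, 367.0], [95.0, 349.0], [190.0, 304.0]]
-0.7 [[0.16, -0.18], [-0.17, -0.17], [0.16, 0.18]] [[168.0, 378.0], [95.0, 358.0], [198.0, 308.0]]
```

```bash
cat > to.py <<'E'
import sys
from h import *
# usage: to.py x y z yaw(deg, of tool y) -> shift units and turn units from current pose, tool down
x,y,z,a=map(float,sys.argv[1:5]); s=env.read_state()
r=R.from_quat(np.roll(s['orientation'],-1)); M=r.as_matrix()
d=M.T@(np.array([x,y,z])-s['ee_pos'])/.06
a=np.radians(a); ty=np.array([np.cos(a),np.sin(a),0]); tz=np.array([0,0,-1.]); G=np.c_[np.cross(ty,tz),ty,tz]
print('t',s['clock'],'pos',s['ee_pos'].round(4),'j',s['joint_positions'].round(2),'w',round(s['width'],3),'F',s['contact_force'].round(1),'ff',round(s['finger_force'],1))
print('toolY yaw',np.degrees(np.arctan2(M[1,1],M[0,1])).round(2),'shift',d.round(3),'turn',(r.inv()*R.from_matrix(G)).as_rotvec(degrees=True).round(2)/8)
E
python3 -m pendant '[[[0,0,0],[0,-1,0],0],[[0,0,0],[0,-2,0],0],[[0,0,-1.2],[0.9,-2.45,0],0],[[0,0,-2.4],[1.8,-2.9,0],0],[[0,0,-3.6],[2.7,-3.35,0],0]]'
python3 to.py 0.53 0.0 0.25 84.2
```

```text
clock: 0.78
ee_pos: [0.3171, -0.2906, 0.2482]
orientation: [0.0, 0.89, 0.456, 0.0]
contact_force: [0.4, -0.9, 0.2]
width: 1.0
finger_force: 0.0
t 0.775 pos [ 0.3171 -0.2906  0.2482] j [-1.05 -0.42 -0.38  1.61  0.    1.15] w 1.0 F [ 0.4 -0.9  0.2] ff 0.0
toolY yaw -35.75 shift [ 6.004  0.05  -0.03 ] turn [ 1.250000e-03  5.000000e-03 -1.499375e+01]
```

```bash
python3 -m pendant '[[[0,0,-1.3],[1,0,0],0],[[0,0,-2.6],[2,0,0],0],[[0,0,-3.9],[3,0,0],0],[[0,0,-5.2],[4,0,0],0],[[0,0,-6.5],[5,0,0],0]]' >/dev/null
python3 to.py 0.51 -0.02 0.25 84.2
```

```text
t 1.4 pos [ 0.4937 -0.0475  0.2483] j [-0.36 -0.21 -0.21  1.57 -0.    0.93] w 0.999 F [ 1.  -2.6  0.5] ff 0.0
toolY yaw 16.35 shift [ 0.363  0.389 -0.029] turn [-0.00000e+00  3.75000e-03 -8.48125e+00]
```

```bash
python3 -m pendant '[[[0,0,-1.3],[0.3,0.3,0],0],[[0,0,-2.6],[0.3,0.4,0],0],[[0,0,-3.9],[0.3,0.4,0],0],[[0,0,-5.2],[0.3,0.4,0],0],[[0,0,-6.5],[0.3,0.4,0],0]]' >/dev/null
python3 -m pendant '[[[0,0,-1.2],[0,0,0],0],[[0,0,-2],[0,0,0],0],[[0,0,-2],[0,0,0],0]]' >/dev/null
python3 to.py 0.5492 0.0033 0.12 84.2
python3 - <<'E'
from h import *
im,c=snap('wrist','w1.png'); p=[0.55742047,-0.01459136,-0.10140696]
big=cv2.imread('pics/w1.png')
for q in [(33,-105,120),(33,165,120),(-75,-35,141),(-75,-18,141),(-75,-52,141),(-10,17,107),(-115,170,12),(-115,-170,12),(-75,-115,70)]:
    u=proj(c,st(p,[q]))[0]; print(q,u.round(1)); cv2.circle(big,tuple(int(a) for a in u),3,(0,255,0),1)
cv2.imwrite('pics/w1o.png',big)
E
```

```text
t 2.4 pos [ 0.5108 -0.0254  0.248 ] j [-0.31 -0.17 -0.17  1.57 -0.   -0.2 ] w 1.002 F [ 0.6 -0.6  0.6] ff 0.0
toolY yaw 83.95 shift [-0.587  0.543  2.134] turn [ 0.      -0.0025  -0.03125]
(33, -105, 120) [167.2 304.3]
(33, 165, 120) [506.5 301.8]
(-75, -35, 141) [249.9 175.8]
(-75, -18, 141) [276.6 175.7]
(-75, -52, 141) [223.2 176. ]
(-10, 17, 107) [322.4 247.2]
(-115, 170, 12) [476.5 102.7]
(-115, -170, 12) [115.7 103.6]
(-75, -115, 70) [158.9 156.4]
```

View pics/w1o.png

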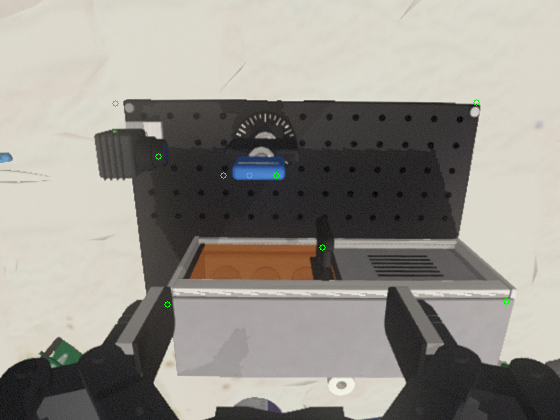

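The wrist view shows the station as expected: camera at left (120,155), fin top about (259,172), pull about (322,245), and the plate's near corners at (127,101) and (478,101). I'll refit with these.

Run:
```python
from h import *
from scipy.optimize import least_squares
cs,c=env.calibration('side'),env.calibration('wrist')
us=np.array([(574,485),(698,195),(368,250)])/5+[190,150]-.5
Ms=np.array([(107,-105,120),(107,165,120),(-115,170,12)])
uw=np.array([(125,101),(479,101),(505,375),(176,377),(259,173)])
Mw=np.array([(-115,-170,12),(-115,170,12),(107,165,120),(107,-105,120),(-75,-35,141)])
for S in(0,1):
  r=least_squares(lambda p:np.r_[(proj(c,st(p,Mw))-uw).ravel(),S*(proj(cs,st(p,Ms))-us).ravel()],[.55,0,0]); p=r.x
  print(p.round(4),r.fun.round(1)); print('pull',st(p,[-10,17,100]),'fin',st(p,[-75,-35,127]),proj(c,st(p,[(-10,17,107),(33,-105,120),(33,165,120),(-10,17,53)])).round())
```

```text
[ 0.5562 -0.0084 -0.1022] [-3.3  0.5  3.9 -0.4 -9.1 -1.9  7.7 -0.3  0.3 -0.1  0.  -0.   0.  -0.
 -0.  -0. ]
pull [[0.54801616 0.00949376 0.1       ]] fin [[ 0.47804893 -0.03560155  0.127     ]] [[330. 245.]
 [175. 302.]
 [514. 299.]
 [323. 221.]]
[ 0.5563 -0.0086 -0.1027] [-3.4  0.5  3.9 -0.3 -9.3 -1.8  7.5 -0.3  0.2 -0.   0.3 -1.3  0.2 -1.1
 -0.6 -1.7]
pull [[0.54805584 0.00937963 0.1       ]] fin [[ 0.47806706 -0.03568222  0.127     ]] [[330. 245.]
 [175. 302.]
 [514. 300.]
 [323. 221.]]
```

Run:
```python
import cv2,numpy as np
im=cv2.imread('pics/w1.png')[140:340,150:400]
cv2.imwrite('pics/w1c.png',cv2.resize(np.clip(im*1.6,0,255).astype('uint8'),None,fx=3,fy=3,interpolation=cv2.INTER_CUBIC))
```

```text
(no output)
```

View pics/w1c.png

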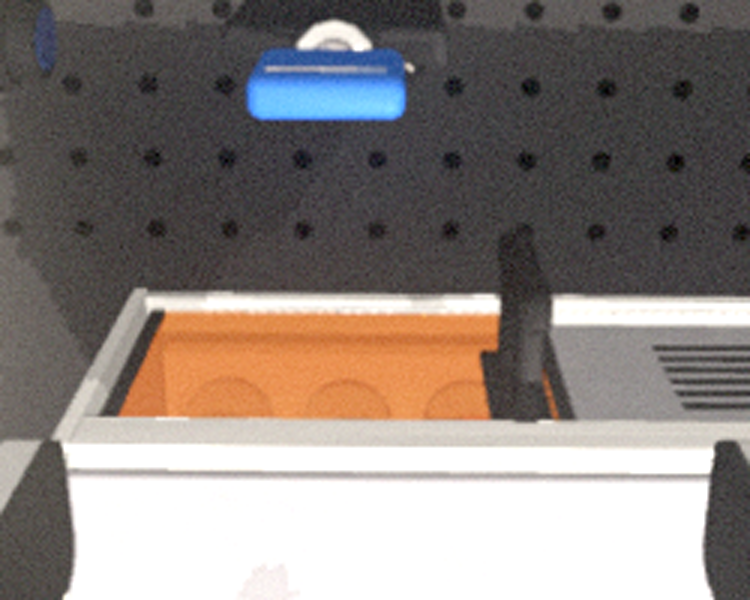

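```bash
python3 to.py 0.548 0.0094 0.099 84.13; python3 -m pendant '[[[0,0,0],[-0.3,0.3,0],0],[[0,0,0],[-0.58,0.63,0.6],0],[[0,0,0],[-0.58,0.63,1.4],0],[[0,0,0],[-0.58,0.63,2.1],0],[[0,0,0],[-0.58,0.63,2.48],0]]' ; python3 -m pendant '[[[0,0,0],[0,0,0],0.3],[[0,0,0],[0,0,0],1],[[0,0,0],[0,0,0],1],[[0,0,0],[0,0,0],1],[[0,0,0],[0,0,0],1]]' 40;  python3 to.py 0.548 0.0094 0.099 84.13
```

```text
t 2.45 pos [ 0.5108 -0.0255  0.2481] j [-0.31 -0.17 -0.17  1.57 -0.   -0.2 ] w 1.007 F [ 0.2 -0.2 -0.6] ff 0.0
toolY yaw 83.85 shift [-0.555  0.644  2.485] turn [-0.     -0.0025 -0.035 ]
clock: 3.08
ee_pos: [0.5481, 0.0089, 0.0967]
orientation: [-0.002, 0.054, 0.999, 0.0]
contact_force: [0.6, -0.6, 1.3]
width: 1.001
finger_force: 0.0
clock: 3.7
ee_pos: [0.5501, 0.0085, 0.1005]
orientation: [0.001, 0.052, 0.999, -0.0]
contact_force: [0.1, 1.3, 5.9]
width: 0.103
finger_force: 41.0
t 3.7 pos [0.5501 0.0085 0.1005] j [-0.22 -0.02 -0.3   1.29  0.   -0.12] w 0.103 F [0.1 1.3 5.9] ff 41.0
toolY yaw 83.99 shift [0.036 0.012 0.025] turn [ 0.       0.01125 -0.0175 ]
```

```bash
python3 -m pendant '[[[0,0,0],[0,0.4,0],1],[[0,0,0],[0,0.85,0],1],[[0,0,0],[0,1.3,0],1],[[0,0,0],[0,1.75,0],1],[[0,0,0],[0,2.05,0],1]]' ;python3 -m pendant '[[[0,0,0],[0,0.05,0],1],[[0,0,0],[0,0.1,0],1],[[0,0,0],[0,0.1,0],1]]'; python3 to.py 0.5608 0.1337 0.099 84.13
```

```text
clock: 4.32
ee_pos: [0.5641, 0.1313, 0.1005]
orientation: [0.002, 0.052, 0.999, -0.0]
contact_force: [6.1, -2.8, 1.0]
width: 0.108
finger_force: 40.4
clock: 4.7
ee_pos: [0.5644, 0.1331, 0.1005]
orientation: [0.001, 0.054, 0.999, -0.004]
contact_force: [2.1, -19.2, 4.7]
width: 0.106
finger_force: 41.1
t 4.7 pos [0.5644 0.1331 0.1005] j [ 0.01  0.07 -0.21  1.29 -0.01  0.12] w 0.106 F [  2.1 -19.2   4.7] ff 41.1
toolY yaw 83.84 shift [0.061 0.003 0.024] turn [-0.05375  0.0225  -0.03625]
```

```bash
python3 -m pendant '[[[0,0,0],[0,-0.06,0],1],[[0,0,0],[0,-0.06,0],0],[[0,0,0],[0,-0.06,0],0],[[0,0,0],[0,-0.06,0],0]]' ;python3 -m pendant '[[[0,0,0],[0,0,-0.8],0],[[0,0,0],[0.3,-0.6,-1.8],0],[[0,0,0],[0.8,-1.6,-2.5],0],[[0,0,0],[0.9,-2.6,-2.5],0],[[0,0,0],[0.9,-2.8,-2.5],0]]'
python3 - <<'E'
from h import *
im,c=snap('wrist','w2.png'); cv2.imwrite('pics/w2c.png',np.clip(cv2.imread('pics/w2.png')*1.3,0,255).astype('uint8'))
p=[.5563,-.0086,-.1027]
print(proj(c,st(p,[(-75,-35,141),(-10,142,107),(68,7,90),(68,-35,90),(68,-77,90)])).round())
E
python3 to.py 0.478 -.0356 0.2 -5.87
```

```text
clock: 5.2
ee_pos: [0.5622, 0.1334, 0.0992]
orientation: [-0.0, 0.052, 0.999, -0.0]
contact_force: [-0.7, -0.6, -0.9]
width: 0.739
finger_force: 0.0
clock: 5.82
ee_pos: [0.4908, -0.0302, 0.2508]
orientation: [0.001, 0.053, 0.999, -0.0]
contact_force: [-0.2, 0.3, -0.6]
width: 0.997
finger_force: 0.0
[[270. 201.]
 [490. 264.]
 [319. 333.]
 [273. 334.]
 [228. 334.]]
t 5.875 pos [ 0.4906 -0.0324  0.2507] j [-0.33 -0.23 -0.22  1.58 -0.   -0.22] w 0.997 F [-0.3 -2.8  0.5] ff 0.0
toolY yaw 83.86 shift [ 0.204 -0.073  0.844] turn [-3.750000e-03  1.875000e-02  1.121625e+01]
```

View pics/w2c.png

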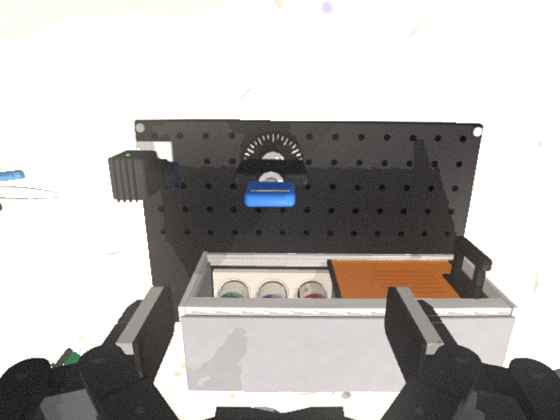

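Door is fully open (pull at (470,265)). Under the roof the bottles' bands look green, blue and reddish from left to right in the picture, so red seems to be in the left seat. I'll check the colours and the yaw numerically.

Run:
```python
from h import *
im=cv2.imread('pics/w2.png')[:,:,::-1].astype(int); c=env.calibration('wrist')
for n,u in(('right',233),('mid',273),('left',313)):
    P=im[290:299,u-10:u+11].reshape(-1,3); s=P.max(1)-P.min(1); print(n,P[np.argsort(-s)[:25]].mean(0).round())
# plate near-edge line: brightness transition per column
g=im.sum(2)
E1=[(u,105+np.argmax(np.diff(-g[105:140,u]))+.5) for u in range(190,440,5) if not 225<u<310]
a=ray(c,np.array(E1),.012)
f=np.polyfit(a[:,1],a[:,0],1); res=a[:,0]-np.polyval(f,a[:,1]); k=abs(res)<.004; f=np.polyfit(a[k,1],a[k,0],1)
print('edge yaw deg',np.degrees(-np.arctan(f[0])),k.sum(),len(k),res.std())
b=[(u,v) for v in range(185,211) for u in range(230,310) if im[v,u,2]-im[v,u,0]>60]; b=np.array(b)
print('fin px',b.min(0),b.max(0),b.mean(0))
```

```text
right [103. 111. 100.]
mid [139. 134. 128.]
left [103.  58.  54.]
edge yaw deg -6.731643436899332 34 34 0.0003432765915451233
fin px [244 185] [295 206] [269.89029536 196.43881857]
```

```bash
python3 -m pendant '[[[0,0,1.3],[0.1,0,0],0],[[0,0,2.6],[0.2,-0.07,0],0],[[0,0,3.9],[0.2,-0.07,0],0],[[0,0,5.2],[0.2,-0.07,0],0],[[0,0,6.5],[0.2,-0.07,0],0]]' >/dev/null
python3 to.py 0.478 -.0356 0.128 -5.87
```

```text
t 6.5 pos [ 0.4789 -0.0309  0.2494] j [-0.34 -0.26 -0.25  1.58 -0.    0.68] w 1.002 F [-1.  -0.1  0.5] ff 0.0
toolY yaw 31.67 shift [-0.06  -0.053  2.023] turn [-1.2500e-03 -1.2500e-03  4.6925e+00]
```

```bash
python3 -m pendant '[[[0,0,1.3],[-0.05,-0.05,0],0],[[0,0,2.6],[-0.05,-0.05,0],0],[[0,0,3.9],[-0.05,-0.05,0],0],[[0,0,4.75],[-0.05,-0.05,0],0],[[0,0,4.75],[-0.05,-0.05,0.6],0]]' >/dev/null
python3 to.py 0.478 -.0356 0.128 -6.4
python3 - <<'E'
from h import *
im,c=snap('wrist','w3.png'); p=[.5563,-.0086,-.1110]
print(proj(c,st([.5563,-.0086,-.1027],[(-75,-35,141),(-75,-18,141),(-75,-52,141)])).round())
E
```

```text
t 7.125 pos [ 0.4794 -0.0356  0.2154] j [-0.35 -0.27 -0.32  1.52 -0.    1.33] w 0.999 F [ 0.3 -0.3 -1.6] ff 0.0
toolY yaw -6.08 shift [-1.000e-03 -2.900e-02  1.456e+00] turn [0.03125 0.0075  0.04   ]
[[278. 236.]
 [278. 208.]
 [278. 263.]]
```

View pics/w3.png

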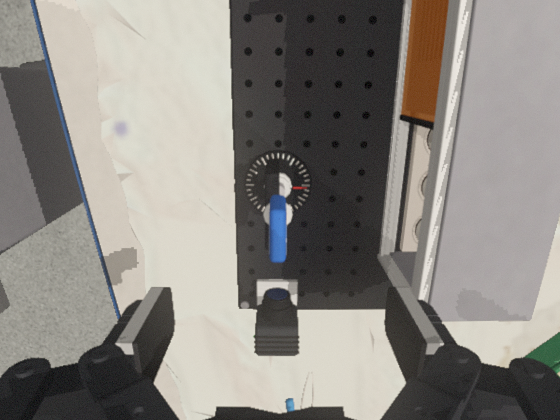

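The fin spans (271–286, 196–261), centred at u=278 as predicted, and the jaws straddle it. I'll check the yaw once more and descend.

```bash
python3 - <<'E'
from h import *
im=cv2.imread('pics/w3.png')[:,:,::-1].astype(int); c=env.calibration('wrist'); g=im.sum(2)
E1=np.array([(210+np.argmax(np.diff(-g[v,210:255]))+.5,v) for v in range(5,290,5)])
a=ray(c,E1,.012); f=np.polyfit(a[:,1],a[:,0],1); k=abs(a[:,0]-np.polyval(f,a[:,1]))<.004; f=np.polyfit(a[k,1],a[k,0],1)
print('yaw',np.degrees(-np.arctan(f[0])),k.sum(),len(k))
b=np.array([(u,v) for v in range(190,266) for u in range(255,300) if im[v,u,2]-im[v,u,0]>60]); q=np.polyfit(b[:,1],b[:,0],1); print('fin slope px',q)
E
python3 -m pendant '[[[0,0,0.04],[0,-0.02,0.5],0],[[0,0,0.04],[0,-0.02,1.0],0],[[0,0,0.04],[0,-0.02,1.45],0]]' >/dev/null; python3 -m pendant '[[[0,0,0],[0,0,0],0.5],[[0,0,0],[0,0,0],0.7],[[0,0,0],[0,0,0],1],[[0,0,0],[0,0,0],1],[[0,0,0],[0,0,0],1]]' 30; python3 to.py 0.478 -.0356 0.128 -6.4
```

```text
yaw -6.489563740548967 57 57
fin slope px [-1.74455427e-03  2.77953307e+02]
clock: 8.18
ee_pos: [0.4784, -0.0355, 0.1276]
orientation: [0.002, 0.745, 0.667, 0.001]
contact_force: [6.3, -0.0, -1.0]
width: 0.114
finger_force: 36.6
t 8.175 pos [ 0.4784 -0.0355  0.1276] j [-0.35 -0.26 -0.47  1.36  0.    1.33] w 0.114 F [ 6.3 -0.  -1. ] ff 36.6
toolY yaw -6.32 shift [-0.003 -0.007 -0.007] turn [0.0275  0.00125 0.01   ]
```

```bash
python3 -m pendant '[[[0,0,0.9],[0,0,0],1],[[0,0,1.8],[0,0,0],1],[[0,0,2.7],[0,0,0],1],[[0,0,3.6],[0,0,0],1],[[0,0,4.4],[0,0,0],1]]' ; python3 -m pendant '[[[0,0,0.2],[0,0,0],1],[[0,0,0.22],[0,0,0],1],[[0,0,0.22],[0,0,0],1]]'; python3 to.py 0.478 -.0356 0.128 -43.3
python3 - <<'E'
from h import *
im,c=snap('wrist','w4.png')
E
```

```text
clock: 8.8
ee_pos: [0.4785, -0.0355, 0.1276]
orientation: [0.001, 0.913, 0.409, 0.002]
contact_force: [7.6, -0.5, -1.1]
width: 0.113
finger_force: 36.6
clock: 9.18
ee_pos: [0.4785, -0.0355, 0.1276]
orientation: [0.001, 0.918, 0.397, 0.002]
contact_force: [7.5, -0.2, -0.5]
width: 0.114
finger_force: 36.6
t 9.175 pos [ 0.4785 -0.0355  0.1276] j [-0.35 -0.26 -0.47  1.36  0.    1.98] w 0.114 F [ 7.5 -0.2 -0.5] ff 36.6
toolY yaw -43.28 shift [-0.007 -0.005 -0.007] turn [ 0.02375 -0.0175   0.0025 ]
```

View pics/w4.png

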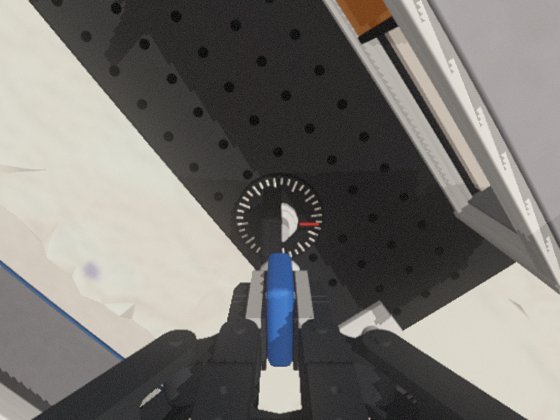

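The fin sits flush between the pads at about (280,310). The tool has turned to -43.3°, which is the 36.8° the mirror needs for the left seat, and the door is still open.

```bash
python3 -c "
from station import env
print(env.sign_off())"
```

```text
the job is handed in; nothing more can be done
None
```

I slid the guard door to its stop (125 mm), turned the mirror about 36.8° (0.64 rad, good to roughly half a degree) so the red-collar bottle in the left seat should be centred, and handed the job in at about 9 s with the gripper holding the fin; I worked that angle out from the geometry, since the inspection camera's own view is not available.

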